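Load the probe target plate and select its channel

ROBOT

A 6-joint arm with a two-finger parallel gripper is mounted at the origin on the work surface. World frame = base frame: x ahead of the robot, y to its left, z up, the work surface at z = 0. Lengths are in mm, angles in degrees, forces in N, time in s.
With the tool pointing down it reaches from about 350 to 850 mm from the base axis. Payload 8.1 kg.
Tool frame: the origin (TCP) lies at the very end of the fingers, on their centre line; the grasp point (between the pads) lies 19 mm behind it; z points along the fingers, y is the line along which they close (so a half turn about z gives the same grasp; the last joint's range is limited). The gripper opens to 85 mm and grips with 20 to 120 N. Pads are 22 mm wide; open, the fingers measure 114 mm over their backs; the gripper's body (76 mm by 85 mm) begins 54 mm behind the grasp point. The pads swing forward as they close: fully open they stand 13 mm farther back than shut.
Start: joints at [-70.268, 7.471, 85.268, -0, 87.261, -4.893], TCP at [250.033, -545.425, 231.292] pointing down, gripper open.
Joint ranges: [-169.43, 169.43], [-51.17, 129.36], [1.28, 143.12], [-76.62, 256.62], [0, 156.53], [-152.29, 152.29]. Speed limits (degrees/s): [136.94, 136.94, 159.86, 180, 180, 180].

INTERFACE

Orientations are given as [roll, pitch, yaw] about the fixed x, y, z axes, in that order (R = Rz(yaw) Ry(pitch) Rx(roll)).
In Python, from bench import * gives the robot as it stands.
- The arm moves only by the tool play_rows, never from a script. Its argument "increments" is a list of rows, each a list of 3 entries, a list of its own where there are three numbers: the gripper's target within -1 to 1 (fully open at 1, half-way at 0, shut at -1), then the shift along the tool's x, y, z in mm, then the turn about the tool's z in rad. A call has 1 to 12 rows; each row shifts and turns the commanded pose from where the row before left it, along the tool's axes as they then stand; what a row does not reach is not made up. A row lasts 1/12 s, in which the tool goes at most 41.7 mm and 7.16 degrees, less where a joint would pass 70% of its speed; a pose out of reach is approached as far as the arm can. A call is refused whole if a number of a shift passes 41.7 or a number of a turn 0.125, either way. A call with a gripper value outside its range is refused whole. The fingers move at their own pace and stop on an object; "force" is the grip in N (left out, the last holds). Time passes only in rows, so rows that do not move let the fingers close. It gives the time, the measured TCP pose, the force, the opening and the grip force at its end, in the units of the state.
- sense(): the state, without advancing time (a new reading comes with each control period).
- snapshot(name): name is "scene" or "top" or "wrist"; returns a dict with "color" (400x640x3 uint8, red, green, blue), "intrinsics" (3x3 intrinsics, pixels), "k1" (the pictures are not rectified: a ray, as slopes to the right and down, at radius r is drawn at 1 + k1 r^2 times it, then the intrinsics apply), "world_from_camera" (4x4, takes a point from camera to world coordinates). Camera axes: x right, y down, z forward; pixel columns grow to the right and rows downward; lengths in mm; the calibration is good to about 2 mm. A picture is of the moment at which its call begins. There is no depth.
- hand_in(): hands the job in; it is judged then, once.
Trained networks look in a picture, given as the dict that the camera call returned (one of the last four; its "shot" number tells which), for a name from the list of things; names that differ only in an ending like _2 or _b are one class to them, and where a whole thing is asked for, a point or a joint stands for the part that bears it (a point fixed in the world has none). Each returns a list of dicts, best first, with "p" (0 to 1); they miss things now and then, are a little off and sometimes report something else, mostly with a low value. They report only what shows in the picture. A call takes as long as a camera call. They do not tell look-alikes from the thing itself.
- find_in(query, picture): "xyz" ([x, y, z] in mm, in the coordinates of the camera as it stood for that picture, good to about 4 mm: the middle of the surface that is visible of it).
- regions_of(query, picture): "mask" (400x640 bool, what is visible of it).
- pinpoint(query, picture): "xyz" ([x, y, z] in mm, in the coordinates of the camera as it stood for that picture, good to about 4 mm: a listed point, or the origin of a listed thing).
The state is a dict: "time": time; "joint_pos": joint angles; "qd": joint speeds; "joint_efforts": joint torques, N m; "tool_pos": TCP position; "tcp_rot": TCP orientation; "ft_force": force on the tool from outside, world axes, zero at the start; "wrist_torque": the same for the moment, N m; "finger_gap": finger opening in mm; "grip_force": force on a finger pad.
Only numpy, scipy, OpenCV 4.12 (cv2) and the standard library are available. Lean on these libraries where they do the work, as an engineer would, in place of code of your own. Each camera call takes 0.05 s, during which the arm holds its last target. There are 200 camera calls.

TASK

Load every target disc from the mat into the pocket of its own colour on the grey target plate: the sensor bar overhangs the pockets, so lay the disc on the open deck with its grip upwards and slide it under the bar until it drops in and lies flat. When all are in, click the selector dial clockwise, step by step, until its white pointer stands at the red dot, and do not go past it. Leave the probe, bottle and mug where they are.

Things in the scene. Friction and masses are not known exactly. Their poses are not given: they have to be found in the camera images.
- plate: Target plate: fixed, level, grey, 160 (x) x 320 (y) x 14 mm high, origin centre of underside. In its frame: round pockets 65 mm across, 4 mm deep, black floor, at x = +30 and y = +112.5 (red), +37.5 (yellow), -37.5 (green), -112.5 mm (blue); flat open deck, top at 14 mm, from x = -80 to the pockets, with a colour stripe per pocket at x = -70. Discs slide in along the plate's +x.
- bar (a point): Middle of the aluminium sensor bar's underside, axes as the plate's. Fixed bar, 18 (x) x 320 (y) x 12 mm, underside 34 and top 46 mm above the bench, over the pockets' +x halves (plate x = +44 to +62), on posts 14 mm wide at plate y = +-153 mm. A colour patch on top over each pocket.
- pocket_red (a point): Centre of the red pocket's floor (10 mm above the bench); axes as the plate's.
- pocket_yellow (a point): Centre of the yellow pocket's floor (10 mm above the bench); axes as the plate's.
- pocket_green (a point): Centre of the green pocket's floor (10 mm above the bench); axes as the plate's.
- pocket_blue (a point): Centre of the blue pocket's floor (10 mm above the bench); axes as the plate's.
- disc_red: Loose target disc (red grip), about 180 g and may vary; may be absent. Steel disc 60 mm across, 10 mm thick, with a red upright cylindrical grip 18 mm across and 20 mm tall standing on its centre (30 mm high in all). Origin centre of underside, z up. Seated, its underside is on the pocket floor and its rim stands 6 mm proud of the deck.
- disc_yellow: Loose target disc (yellow grip), about 180 g and may vary; may be absent. Steel disc 60 mm across, 10 mm thick, with a yellow upright cylindrical grip 18 mm across and 20 mm tall standing on its centre (30 mm high in all). Origin centre of underside, z up. Seated, its underside is on the pocket floor and its rim stands 6 mm proud of the deck.
- disc_green: Loose target disc (green grip), about 180 g and may vary; may be absent. Steel disc 60 mm across, 10 mm thick, with a green upright cylindrical grip 18 mm across and 20 mm tall standing on its centre (30 mm high in all). Origin centre of underside, z up. Seated, its underside is on the pocket floor and its rim stands 6 mm proud of the deck.
- disc_blue: Loose target disc (blue grip), about 180 g and may vary; may be absent. Steel disc 60 mm across, 10 mm thick, with a blue upright cylindrical grip 18 mm across and 20 mm tall standing on its centre (30 mm high in all). Origin centre of underside, z up. Seated, its underside is on the pocket floor and its rim stands 6 mm proud of the deck.
- mat: Fixed black rubber mat 290 x 90 x 4 mm on which the discs lie at the start, in a row, about 72 mm apart, along its x; origin centre of underside. It may lie on either side of the plate.
- selector: Fixed grey selector box 130 x 130 x 45 mm; origin centre of underside. White dots on its top mark the dial's positions 0 to 8, a larger red dot marks position 6. It may lie on either side of the plate.
- dial (a joint): Dial angle in rad, growing clockwise from above: click stops every 0.5236 rad (30 degrees), position n at n x 0.5236, the red dot (position 6) at 3.1416; a sprung detent (about 0.15 N m) pulls it to the nearest stop, end stops beyond 0 and 8. At 0 the pointer points along the selector's -x.
- dial_grip (a point): On the dial's axis, 69 mm above the bench, to grip. The dial is a black round base 68 mm across, its top 56 mm above the bench, with an upright grey bar through the axis: 60 mm long, 14 mm thick, from 56 to 82 mm above the bench. Site axes turn with the dial: x along the bar, away from the pointer.
- dial_pointer (a point): Tip of the white pointer line on one end of the bar's top, 30 mm from the axis.
- probe: Bystander: loose white ultrasound probe lying on the bench, about 125 x 60 x 26 mm; leave alone.
- bottle: Bystander: loose white bottle with blue cap, 52 mm across, 140 mm high; leave alone.
- mug: Bystander: loose blue mug, 80 mm across, 90 mm high; leave alone.
Things that resemble listed ones, but are neither listed nor needed, are in the scene too. Leave any orange look-alike of the disc_green alone. What is shaped like the disc_red but pink is not meant.

How it is judged:
By the outcome, as a careful person would: the job done as asked, in the order asked, and still so for the second after the job is handed in, with the robot touching nothing.
Of disc_red, disc_yellow, disc_green, disc_blue only 3 to 4 are there at a start; the rules pass over those that are not, and their reading is None.
At some moment in a run one of disc_red, disc_yellow, disc_green, disc_blue may be knocked a few centimetres aside while the robot is not near it.
Once in a run the grip may slacken for a moment while it holds something.
It also fails if it takes over 210 s, if anything falls off the work surface, if the arm or the gripper's body presses on something with over 40 N, if the wrist force passes 120 N, or if a joint passes its speed limit or range.

## Working session

There is one attempt and no reset: what is moved stays moved. The work goes in short steps, Python scripts to look and compute and a tool call to move; the robot and the scene stay as the last step left them, time stands still between calls to the robot, and variables do not carry over. Pictures are saved under pics/ and viewed, at most 14 in all, crops included, and the job is handed in when it is done.

Besides the shell and the picture viewer there is one more tool, called after "Request:" by a JSON object that holds its "fn" and its "kwargs", one argument or row to a line. play_rows: Moves the arm, as the interface text tells. Its arguments: {"type":"object","properties":{"increments":{"type":"array","items":{"type":"array"}},"force":{"type":"number"}},"required":["increments"]}

```bash
ls; mkdir -p pics
python3 - <<'E'
from bench import *
import cv2
s=sense(); print(s)
for n in ("scene","top"):
    p=snapshot(n); cv2.imwrite(f"pics/{n}0.png",p["color"][:,:,::-1]); print(n,p["intrinsics"],p["k1"],p["world_from_camera"])
E
```

```text
pics
{'time': 0.0, 'joint_pos': array([-7.02679328e+01,  7.51578669e+00,  8.53318581e+01, -1.28468636e-03,
        8.72622189e+01, -4.89183905e+00]), 'qd': array([ 0.08817919,  0.09051514, -0.01075908,  0.05641583,  0.09414508,
       -0.05032532]), 'joint_efforts': array([-6.99792654e-04, -5.69409692e+01, -5.00549376e+01, -3.43606380e-04,
        1.50667765e-02, -5.98521365e-05]), 'tool_pos': array([ 249.82564523, -544.88279232,  230.21265833]), 'tcp_rot': array([-1.79890427e+02, -8.09019293e-03,  2.46239611e+01]), 'ft_force': array([-0.21725914, -0.18451345,  0.36520418]), 'wrist_torque': array([-0.01504855,  0.01927463, -0.05479035]), 'grip_force': 0.0, 'finger_gap': 85.34210362980639}
scene [[384.83531262   0.         317.89867203]
 [  0.         384.83531262 198.45970466]
 [  0.           0.           1.        ]] -0.09139625201165383 [[ 1.69056766e-01  8.05255453e-01 -5.68316342e-01  1.13545951e+03]
 [ 9.85584460e-01 -1.34278857e-01  1.02919686e-01 -1.71911022e+02]
 [ 6.56377021e-03 -5.77523024e-01 -8.16348010e-01  9.38002702e+02]
 [ 0.00000000e+00  0.00000000e+00  0.00000000e+00  1.00000000e+00]]
top [[411.57057963   0.         320.33162137]
 [  0.         411.57057963 200.40660992]
 [  0.           0.           1.        ]] 0.0016849136167627595 [[ 2.05247572e-02 -9.89273999e-01  1.44622578e-01  3.95708436e+02]
 [-9.99754057e-01 -2.15235088e-02 -5.34452045e-03 -6.01641992e+01]
 [ 8.39998044e-03 -1.44477314e-01 -9.89472459e-01  1.17481137e+03]
 [ 0.00000000e+00  0.00000000e+00  0.00000000e+00  1.00000000e+00]]
```

View pics/top0.png

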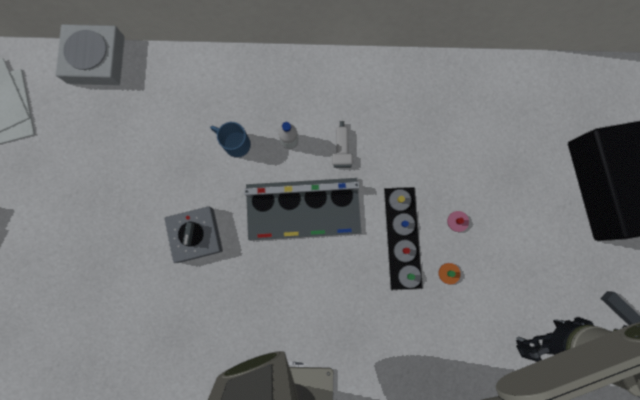

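View pics/scene0.png

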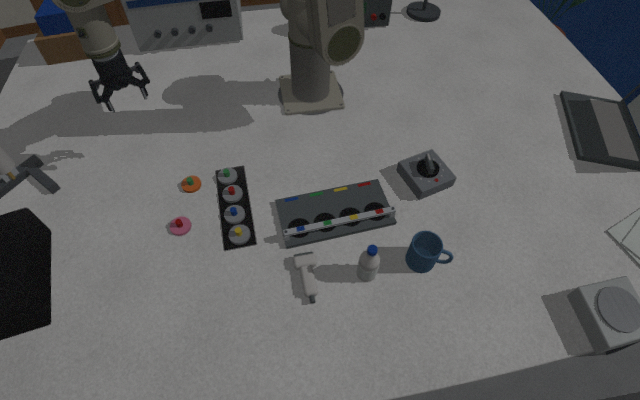

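```bash
cat > h.py <<'E'
from bench import *
import numpy as np, cv2
def world(p,c):
    T=p["world_from_camera"]; return T[:3,:3]@np.array(c)+T[:3,3]
def ray(p,u,v):
    K=p["intrinsics"]; x=(u-K[0,2])/K[0,0]; y=(v-K[1,2])/K[1,1]
    rd=np.hypot(x,y); r=rd
    for _ in range(20): r=rd/(1+p["k1"]*r*r)
    s=r/rd if rd>0 else 1
    T=p["world_from_camera"]; return T[:3,3],T[:3,:3]@np.array([x*s,y*s,1])
def at_z(p,u,v,z):
    o,d=ray(p,u,v); return o+d*(z-o[2])/d[2]
def proj(p,w):
    T=p["world_from_camera"]; c=T[:3,:3].T@(np.array(w)-T[:3,3]); x,y=c[:2]/c[2]; k=1+p["k1"]*(x*x+y*y); K=p["intrinsics"]
    return np.array([K[0,0]*x*k+K[0,2],K[1,1]*y*k+K[1,2]])
E
python3 - <<'E'
from h import *
for cam in ("top","scene"):
    p=snapshot(cam)
    for q in ["plate","bar","pocket_red","pocket_yellow","pocket_green","pocket_blue","disc_red","disc_yellow","disc_green","disc_blue","mat","selector","dial_grip","dial_pointer"]:
        for r in pinpoint(q,p)[:3]:
            w=world(p,r["xyz"]); print(cam,q,round(r["p"],2),w.round(0),proj(p,w).round(0))
E
```

```text
top plate 0.56 [542. -15.   1.] [302. 209.]
top bar 0.63 [594. -15.  37.] [302. 189.]
top pocket_red 0.85 [561.  92.  11.] [265. 201.]
top pocket_red 0.26 [ 469. -303.    0.] [402. 236.]
top pocket_yellow 0.81 [566.  22.  13.] [289. 200.]
top pocket_green 0.55 [576. -51.  11.] [315. 197.]
top pocket_green 0.2 [ 430. -308.    6.] [405. 250.]
top pocket_blue 0.65 [ 578. -126.    8.] [341. 197.]
top disc_red 0.82 [ 432. -307.    6.] [404. 249.]
top disc_red 0.36 [593. -14.  37.] [302. 189.]
top disc_yellow 0.68 [ 573. -293.    2.] [399. 200.]
top disc_yellow 0.48 [567.  22.  10.] [289. 199.]
top disc_yellow 0.31 [ 432. -305.    3.] [404. 249.]
top disc_green 0.77 [ 366. -427.   -4.] [446. 274.]
top disc_green 0.66 [ 356. -321.    4.] [410. 277.]
top disc_green 0.41 [564.  91.  10.] [265. 200.]
top disc_blue 0.7 [ 503. -305.    8.] [404. 224.]
top mat 0.66 [ 471. -306.    2.] [404. 236.]
top selector 0.93 [462. 282.  -2.] [197. 235.]
top dial_grip 0.88 [462. 286.  69.] [188. 233.]
top dial_pointer 0.75 [432. 288.  84.] [185. 244.]
scene plate 0.64 [540. -14.   3.] [335. 212.]
scene plate
[... 367 characters left out ...]
d 0.74 [745.  28.   3.] [365. 274.]
scene disc_yellow 0.79 [ 572. -292.   -1.] [239. 236.]
scene disc_yellow 0.72 [567.  23.   8.] [349. 217.]
scene disc_yellow 0.32 [460. 286.   0.] [423. 178.]
scene disc_green 0.77 [ 358. -323.    6.] [226. 177.]
scene disc_green 0.66 [432. 291.  85.] [429. 153.]
scene disc_green 0.65 [ 369. -432.   -4.] [191. 186.]
scene disc_blue 0.73 [ 502. -300.    7.] [235. 214.]
scene mat 0.95 [ 461. -300.   -1.] [235. 204.]
scene mat 0.75 [590. -12.  34.] [339. 221.]
scene selector 0.78 [464. 290.   0.] [425. 179.]
scene selector 0.6 [462. 283.  73.] [428. 163.]
scene dial_grip 0.34 [ 504. -302.    9.] [234. 214.]
scene dial_pointer 0.95 [430. 293.  85.] [429. 153.]
```

The top view shows all four mat discs (yellow 400,200; blue 404,224; red 404,250; green 409,276). The things that could be mistaken for them are the pink disc with a red grip (459,221) and the orange disc with a green grip (450,273), both off the mat, so I choose the four on the mat. The selector is at (195,235), with its red dot at (188,217). Plate yaw is about 4°.

I'll move above the mat for a close look.

Request:
{"fn": "play_rows", "kwargs": {
  "increments": [
    [1,[32.8,-14.3,-11],0],
    [1,[32.8,-14.3,-11],0],
    [1,[32.8,-14.3,-11],0],
    [1,[32.8,-14.3,-11],0],
    [1,[32.8,-14.3,-11],0],
    [1,[32.8,-14.3,-11],0],
    [1,[32.8,-14.3,-11],0],
    [1,[32.8,-14.3,-11],0],
    [1,[32.8,-14.3,-11],0],
    [1,[0,0,0],0.119],
    [1,[0,0,0],0.119],
    [1,[0,0,0],0.119]
  ]
}}

```text
time: 2.6
tool_pos: [465.5, -304.6, 330.7]
tcp_rot: [180.0, -0.0, 4.0]
ft_force: [-1.1, 0.1, 0.5]
finger_gap: 85.4
grip_force: 0.0
```

Run:
```python
from h import *
s=sense(); print(s["time"],s["tool_pos"],s["tcp_rot"],s["joint_pos"])
p=snapshot("wrist"); cv2.imwrite("pics/w1.png",p["color"][:,:,::-1]); print(p["world_from_camera"])
for q in ["disc_red","disc_yellow","disc_green","disc_blue","mat"]:
    for r in pinpoint(q,p)[:3]:
        w=world(p,r["xyz"]); print(q,round(r["p"],2),w.round(1),proj(p,w).round(0))
```

```text
2.6 [ 465.51067432 -304.61972626  330.72628343] [ 1.79967567e+02 -2.80779671e-02  3.95330284e+00] [-3.84771286e+01 -4.75559422e-01  8.32659117e+01 -5.03409732e-03
  9.71670410e+01  4.75689465e+01]
[[ 6.91794204e-02 -9.63565947e-01 -2.58369646e-01  5.31243080e+02]
 [-9.97604194e-01 -6.68927971e-02 -1.76416179e-02 -2.99659325e+02]
 [-2.84206001e-04  2.58971079e-01 -9.65885034e-01  4.74415107e+02]
 [ 0.00000000e+00  0.00000000e+00  0.00000000e+00  1.00000000e+00]]
disc_red 0.76 [ 430.9 -305.9    6.2] [322. 186.]
disc_red 0.69 [ 520.1 -460.9   -2.6] [417. 140.]
disc_yellow 0.69 [ 571.4 -294.    -1. ] [320. 100.]
disc_green 0.95 [ 370.3 -428.4   -1.5] [387. 223.]
disc_green 0.82 [ 353.6 -318.4    5.5] [326. 229.]
disc_blue 0.6 [ 506.6 -304.3    0.7] [324. 141.]
disc_blue 0.5 [ 579.7 -123.6   11.6] [211.  85.]
disc_blue 0.15 [ 430.9 -303.6    8. ] [320. 186.]
mat 0.88 [ 469.8 -300.4    2.1] [320. 163.]
```

View pics/w1.png

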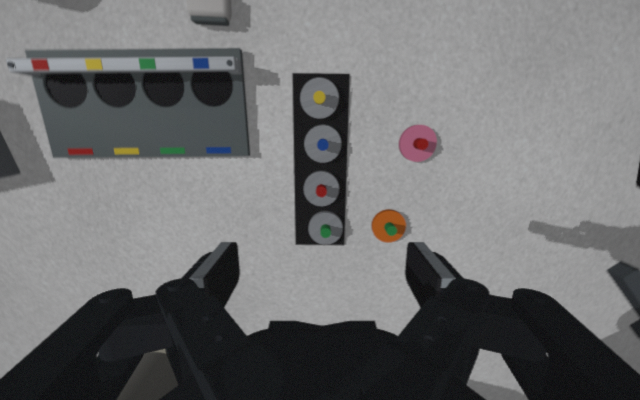

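The wrist view confirms the four steel discs on the mat: yellow (319,97), blue (322,144), red (321,190), green (326,231). The pink (419,143) and orange (389,226) look-alikes lie off it. Next I'll measure the grips and plate by colour.

```bash
cat >> h.py <<'E'
from scipy.optimize import least_squares
def blobs(p,col,amin=12,box=None):
    h=cv2.cvtColor(p["color"],cv2.COLOR_RGB2HSV); H,S,V=h[...,0],h[...,1],h[...,2]
    m={"red":(H<6)|(H>174),"yellow":(H>20)&(H<34),"green":(H>50)&(H<85),"blue":(H>105)&(H<125)}[col]&(S>130)&(V>60)
    n,l,st,c=cv2.connectedComponentsWithStats(m.astype(np.uint8))
    return [(c[i].round(1),int(st[i,4])) for i in range(1,n) if st[i,4]>=amin]
def rz(a): return np.array([[np.cos(a),-np.sin(a)],[np.sin(a),np.cos(a)]])
E
python3 - <<'E'
from h import *
ys=dict(red=112.5,yellow=37.5,green=-37.5,blue=-112.5)
for cam in ("wrist","top"):
    p=snapshot(cam); obs=[]
    x0=np.array([540,-15,np.radians(4)])
    def pw(x,a,b,z): return np.r_[x[:2]+rz(x[2])@[a,b],z]
    for c in ys:
        B=blobs(p,c)
        for a,z in ((-70,14),(53,46)):
            e=proj(p,pw(x0,a,ys[c],z)); k=min(B,key=lambda b:np.hypot(*(b[0]-e)))
            d=np.hypot(*(k[0]-e)); 
            if d<12: obs.append((a,ys[c],z,k[0]))
        if cam=="wrist":
            for b in B: print(c,b, at_z(p,*b[0],34).round(0))
    f=lambda x:np.concatenate([proj(p,pw(x,a,b,z))-o for a,b,z,o in obs])
    r=least_squares(f,x0,x_scale=[1,1,.01]); print(cam,len(obs),r.x[:2],np.degrees(r.x[2]),np.abs(r.fun).max())
E
```

```text
red (array([38.8, 62.5]), 143) [587. 115.  34.]
red (array([420.3, 143.2]), 148) [ 516. -454.   34.]
red (array([ 79.2, 149.5]), 144) [466.  75.  34.]
red (array([320.4, 189.8]), 98) [ 430. -305.   34.]
yellow (array([92.6, 62.5]), 149) [593.  37.  34.]
yellow (array([318.8,  96. ]), 118) [ 573. -292.   34.]
yellow (array([125.2, 149.5]), 147) [471.   4.  34.]
green (array([146.4,  61.9]), 122) [600. -40.  34.]
green (array([171.4, 149. ]), 119) [477. -68.  34.]
green (array([389.9, 228.2]), 87) [ 373. -427.   34.]
green (array([324.6, 230.3]), 88) [ 360. -317.   34.]
blue (array([200. ,  61.5]), 144) [ 606. -117.   34.]
blue (array([322. , 143.6]), 96) [ 504. -302.   34.]
blue (array([217.6, 148.5]), 143) [ 484. -140.   34.]
wrist 8 [541.73539042 -13.99293055] 4.797189588605837 0.5376247741375124
top 6 [542.63674518 -17.05255202] 4.794709913033677 0.7043305855717676
```

Request:
{"fn": "play_rows", "kwargs": {
  "increments": [
    [0,[26,-0.9,0],-0.014],
    [0,[26,-0.9,10],0],
    [0,[26,-0.9,20],0],
    [0,[26,-0.9,30],0],
    [0,[0,0,30],0],
    [0,[0,0,30],0],
    [0,[0,0,30],0],
    [0,[0,0,30],0],
    [0,[0,0,30],0],
    [0,[0,0,30],0],
    [0,[0,0,10],0],
    [0,[0,0,0],0]
  ]
}}

```text
time: 4.0
tool_pos: [565.5, -291.8, 76.2]
tcp_rot: [-179.8, 0.3, 5.0]
ft_force: [0.8, -0.6, -0.3]
finger_gap: 42.7
grip_force: 0.0
```

```bash
cat >> h.py <<'E'
P0=np.array([542.,-15.]);YAW=np.radians(4.8)
def pl(w): return np.r_[rz(YAW).T@(np.array(w)[:2]-P0), w[2]].round(1)
E
python3 - <<'E'
from h import *
s=sense(); print(s["time"],pl(s["tool_pos"]),s["tcp_rot"],s["finger_gap"])
p=snapshot("wrist"); cv2.imwrite("pics/w2.png",p["color"][:,:,::-1]); 
for b in blobs(p,"yellow"): print(b,pl(at_z(p,*b[0],32)))
E
```

```text
4.0 [   0.3 -277.8   76.2] [-179.75362025    0.33040352    5.00878245] 42.68817042095036
(array([323.9, 209.1]), 612) [   9.1 -278.5   32. ]
```

View pics/w2.png

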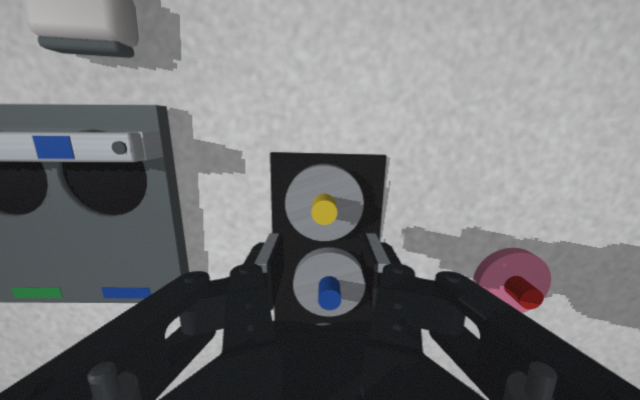

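Request:
{"fn": "play_rows", "kwargs": {
  "increments": [
    [0,[4.5,0.7,15],0],
    [0,[0,0,20],0],
    [0,[0,0,15],0],
    [0,[0,0,5],0],
    [0,[0,0,0],0],
    [0,[0,0,0],0]
  ]
}}

```text
time: 4.55
tool_pos: [573.1, -293.8, 26.3]
tcp_rot: [180.0, -0.0, 5.0]
ft_force: [0.6, 0.3, 0.2]
finger_gap: 42.6
grip_force: 0.0
```

Run:
```python
from h import *
for i in range(3):
    s=sense(); print(s["time"],pl(s["tool_pos"]),s["tcp_rot"],s["ft_force"]); p=snapshot("wrist")
print([(b,pl(at_z(p,*b[0],32))) for b in blobs(p,"yellow")])
```

```text
4.55 [   7.6 -280.4   26.3] [ 1.79972086e+02 -3.64334662e-02  4.97700004e+00] [0.5875749  0.25212743 0.23355952]
4.6 [   8.  -280.6   26.8] [ 1.79939051e+02 -8.10965243e-02  4.97765673e+00] [ 0.3713799  -0.01948043  1.10854524]
4.65 [   8.2 -280.8   27. ] [ 1.79919509e+02 -1.08057743e-01  4.97373748e+00] [ 0.07314669  0.01158671 -0.1528907 ]
[((array([318.6, 248.2]), 1115), array([   9.9, -278.5,   32. ]))]
```

Request:
{"fn": "play_rows", "kwargs": {
  "increments": [
    [0,[-3,-2,5],0],
    [0,[0,0,4],0],
    [0,[0,0,0],0],
    [-1,[0,0,0],0],
    [-1,[0,0,0],0],
    [-1,[0,0,0],0],
    [-1,[0,0,0],0],
    [-1,[0,0,0],0],
    [-1,[0,0,0],0]
  ],
  "force": 50
}}

```text
time: 5.45
tool_pos: [569.6, -291.8, 16.4]
tcp_rot: [180.0, -0.0, 5.0]
ft_force: [0.6, -0.3, 0.8]
finger_gap: 16.0
grip_force: 49.1
```

Run:
```python
from h import *
for i in range(2):
    s=sense(); print(s["time"],pl(s["tool_pos"]),s["ft_force"],s["finger_gap"],s["grip_force"]); p=snapshot("wrist")
```

```text
5.45 [   4.3 -278.1   16.4] [ 0.63143303 -0.26103354  0.84088086] 15.969005081350177 49.05952513217926
5.5 [   4.3 -278.1   16.4] [0.54622808 0.42365931 0.88754198] 16.010813587166005 49.0625935792923
```

Request:
{"fn": "play_rows", "kwargs": {
  "increments": [
    [-1,[0,0,-20],0],
    [-1,[0,0,-30],0],
    [-1,[-16.5,-15,0],0],
    [-1,[-16,-30,0],0],
    [-1,[-16,-36,0],0],
    [-1,[0,-40,0],0],
    [-1,[0,-40,0],0],
    [-1,[0,-40,0],0],
    [-1,[0,-40,0],0],
    [-1,[0,-36,0],0],
    [-1,[0,-25,0],0],
    [-1,[0,-13.6,0],0]
  ]
}}

```text
time: 6.55
tool_pos: [492.8, 21.5, 65.9]
tcp_rot: [-179.9, 0.0, 5.1]
ft_force: [0.1, -0.6, -2.1]
finger_gap: 15.7
grip_force: 49.2
```

Request:
{"fn": "play_rows", "kwargs": {
  "increments": [
    [-1,[0,0,0],0],
    [-1,[0,0,0],0]
  ]
}}

```text
time: 6.72
tool_pos: [493.5, 19.0, 66.1]
tcp_rot: [180.0, 0.0, 5.1]
ft_force: [0.1, -0.4, -2.7]
finger_gap: 15.9
grip_force: 49.2
```

Run:
```python
from h import *
s=sense(); print(s["time"],pl(s["tool_pos"]),s["tcp_rot"],s["ft_force"],s["finger_gap"],s["grip_force"]); p=snapshot("wrist")
cv2.imwrite("pics/w3.png",p["color"][:,:,::-1])
for c in ("yellow","red","green"):
  print(c,[(b,pl(at_z(p,*b[0],46))) for b in blobs(p,c)])
```

```text
6.7167 [-45.5  38.   66.1] [1.79984715e+02 1.91765790e-02 5.09151218e+00] [ 0.06232527 -0.35582506 -2.71849293] 15.873649815563162 49.16464447975159
yellow [((array([325.5,  62.5]), 1119), array([53.4, 37. , 46. ])), ((array([322. , 249.9]), 1313), array([-56.4,  38.3,  46. ]))]
red [((array([184.4,  61.4]), 1131), array([ 53.5, 112.9,  46. ])), ((array([224.5, 248.5]), 627), array([-55.8, 100.8,  46. ]))]
green [((array([466. ,  63.1]), 1076), array([ 53.4, -38.6,  46. ])), ((array([422.1, 249.4]), 604), array([-55.7, -25.8,  46. ]))]
```

View pics/w3.png

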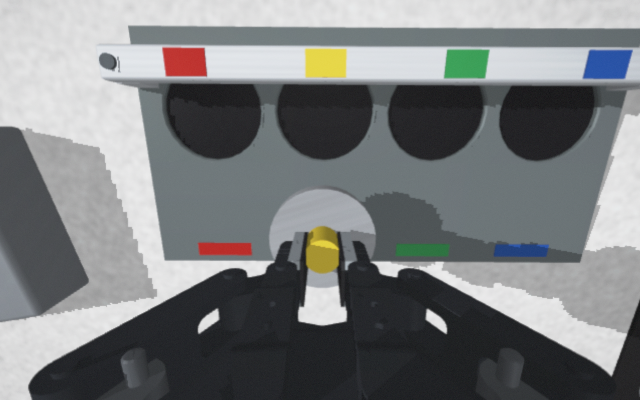

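Request:
{"fn": "play_rows", "kwargs": {
  "increments": [
    [-1,[0,0.5,15],0],
    [-1,[0,0,15],0],
    [-1,[0,0,7],0],
    [-1,[0,0,2],0],
    [-1,[0,0,0],0],
    [-1,[0,0,0],0],
    [-1,[0,0,0],0]
  ]
}}

```text
time: 7.35
tool_pos: [494.2, 17.5, 27.6]
tcp_rot: [180.0, -0.0, 4.9]
ft_force: [0.4, -0.1, -2.6]
finger_gap: 16.0
grip_force: 49.3
```

Run:
```python
from h import *
s=sense(); print(s["time"],pl(s["tool_pos"]),s["tcp_rot"],s["ft_force"],s["finger_gap"],s["grip_force"]); p=snapshot("wrist")
for c in ("yellow","red","green"):
  print(c,[(b,pl(at_z(p,*b[0],42))) for b in blobs(p,c)])
```

```text
7.35 [-44.9  36.3  27.6] [ 1.79995628e+02 -3.34528995e-02  4.92873044e+00] [ 0.3748151  -0.12132267 -2.59454348] 16.03439935950751 49.29070830345154
yellow [((array([321.6,  42.4]), 2044), array([54.7, 37.1, 42. ])), ((array([322. , 249.9]), 1312), array([-39.7,  36.7,  42. ]))]
red [((array([133.8,  41.8]), 2092), array([ 54.7, 115.6,  42. ])), ((array([191.4, 275.1]), 624), array([-54.1, 104.6,  42. ]))]
green [((array([509.4,  43.2]), 2042), array([ 54.5, -41.3,  42. ])), ((array([452.7, 275.6]), 528), array([-54. , -31.2,  42. ]))]
```

Request:
{"fn": "play_rows", "kwargs": {
  "increments": [
    [-1,[0,-0.8,1.2],0],
    [-1,[5,0,0],0],
    [-1,[8,0,0],0],
    [-1,[8,0,0],0],
    [-1,[8,0,0],0],
    [-1,[8,0,0],0],
    [-1,[8,0,0],0],
    [-1,[8,0,0],0],
    [-1,[8,0,0],0],
    [-1,[5,0,0],0],
    [-1,[0,0,0],0],
    [-1,[0,0,0],0]
  ]
}}

```text
time: 8.4
tool_pos: [560.6, 24.5, 26.2]
tcp_rot: [180.0, -0.1, 5.0]
ft_force: [2.3, -0.3, 0.1]
finger_gap: 16.1
grip_force: 48.8
```

Run:
```python
from h import *
s=sense(); print(s["time"],pl(s["tool_pos"]),s["tcp_rot"],s["ft_force"],s["finger_gap"],s["grip_force"]); p=snapshot("wrist")
cv2.imwrite("pics/w4.png",p["color"][:,:,::-1])
for c in ("yellow",):
  print(c,[(b,pl(at_z(p,*b[0],42))) for b in blobs(p,c)])
```

```text
8.4 [21.8 37.8 26.2] [ 1.79993498e+02 -9.45643834e-02  4.97621641e+00] [ 2.29588658 -0.27121415  0.10403911] 16.096374943159496 48.79116117954254
yellow [((array([324.9, 203.9]), 1356), array([51.6, 36.9, 42. ])), ((array([322. , 249.9]), 1312), array([27.7, 38.2, 42. ]))]
```

View pics/w4.png

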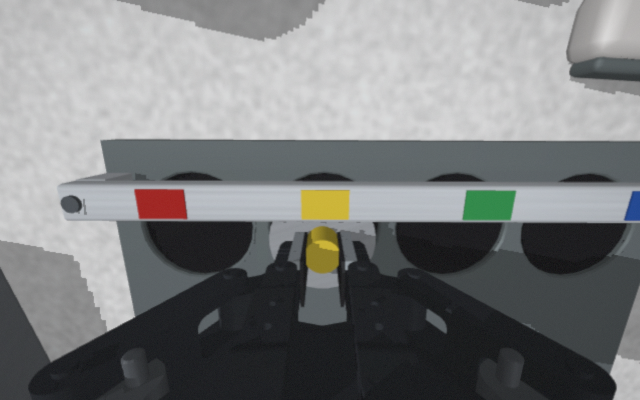

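Request:
{"fn": "play_rows", "kwargs": {
  "increments": [
    [-1,[2,0,0],0],
    [-1,[1,0,0],0],
    [-1,[0,0,0],0],
    [-1,[0,0,2],0],
    [-1,[0,0,2],0],
    [-1,[0,0,0],0],
    [-1,[0,0,0],0]
  ]
}}

```text
time: 9.03
tool_pos: [562.9, 24.7, 22.4]
tcp_rot: [180.0, -0.1, 5.0]
ft_force: [0.1, 0.4, 2.1]
finger_gap: 15.8
grip_force: 50.2
```

Run:
```python
from h import *
s=sense(); print(s["time"],pl(s["tool_pos"]),s["tcp_rot"],s["ft_force"],s["finger_gap"],s["grip_force"]); p=snapshot("wrist")
```

```text
9.0333 [24.2 37.9 22.4] [ 1.79995150e+02 -5.85934189e-02  4.97447947e+00] [0.07257709 0.37554927 2.13827918] 15.763229558236308 50.224687457084656
```

Request:
{"fn": "play_rows", "kwargs": {
  "increments": [
    [-0.1,[0,0,0],0],
    [-0.1,[0,0,0],0],
    [-0.1,[0,0,0],0],
    [-0.1,[0,0,0],0],
    [-0.1,[0,0,-10],0],
    [-0.1,[0,0,-25],0],
    [-0.1,[-10,0,-30],0],
    [-0.1,[-30,0,-20],0],
    [0,[-20,5,0],0],
    [0,[0,5,0],0]
  ]
}}

```text
time: 9.92
tool_pos: [501.9, 9.5, 108.9]
tcp_rot: [180.0, -0.1, 5.0]
ft_force: [-0.3, 0.1, -0.8]
finger_gap: 42.8
grip_force: 0.0
```

Run:
```python
from h import *
s=sense(); print(s["time"],pl(s["tool_pos"]),s["finger_gap"],s["ft_force"]); p=snapshot("wrist")
cv2.imwrite("pics/w5.png",p["color"][:,:,::-1])
print([(b,pl(at_z(p,*b[0],38))) for b in blobs(p,"yellow")])
for n in ("wrist","top"):
  p=snapshot(n)
  for c,x0 in dict(blue=-62,red=-136,green=-210).items():
    print(n,c,[(b[1],w) for b in blobs(p,c,5) for w in [pl(at_z(p,*b[0],32))] if -450<w[1]<-180])
```

```text
9.9167 [-37.9  27.8 108.9] 42.78582635818638 [-0.29454222  0.07411164 -0.82327625]
[((array([309.8,  88.3]), 625), array([54.2, 37.4, 38. ])), ((array([308.9, 126.1]), 459), array([27.9, 38.2, 38. ])), ((array([312. , 236.5]), 430), array([-60.6,  36.4,  38. ]))]
wrist blue []
wrist red [(173, array([-127. , -256.8,   32. ]))]
wrist green [(427, array([-199.2, -272.2,   32. ]))]
top blue [(29, array([ -62.8, -283.3,   32. ]))]
top red [(42, array([ -64.6, -437.6,   32. ])), (25, array([-137. , -279.7,   32. ]))]
top green [(17, array([-207.4, -397.2,   32. ])), (18, array([-208.8, -286.5,   32. ]))]
```

View pics/w5.png

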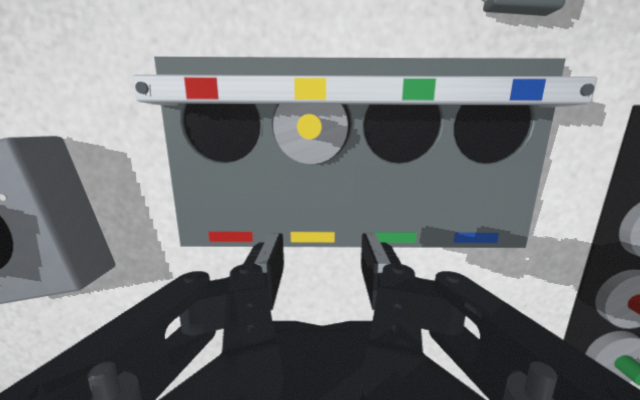

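The wrist view shows the yellow disc lying flat in its pocket (309,126). Next is blue.

Request:
{"fn": "play_rows", "kwargs": {
  "increments": [
    [0,[-5,15,0],0],
    [0,[-5,30,0],0],
    [0,[-5,38,0],0],
    [0,[-5,40,0],0],
    [0,[-5,40,0],0],
    [0,[-4,40,0],0],
    [0,[0,40,10],0],
    [0,[0,35,10],0],
    [0,[0,22,15],0],
    [0,[0,11,15],0],
    [0,[0,0,5],0],
    [0,[0,0,0],0]
  ]
}}

```text
time: 11.07
tool_pos: [500.5, -302.1, 49.3]
tcp_rot: [-179.8, 0.2, 4.9]
ft_force: [0.6, 0.1, -0.2]
finger_gap: 42.5
grip_force: 0.0
```

```bash
cat > look.py <<'E'
from h import *
import sys
c,z=sys.argv[1],float(sys.argv[2])
p=snapshot("wrist"); s=sense(); t=pl(s["tool_pos"]); print(s["time"],t,s["tcp_rot"].round(2),s["ft_force"].round(1),s["finger_gap"].round(1),s["grip_force"].round(0))
for b in blobs(p,c):
    w=pl(at_z(p,*b[0],z)); print(b,w,"rel",(w-t).round(1))
if len(sys.argv)>3: cv2.imwrite("pics/"+sys.argv[3],p["color"][:,:,::-1])
E
python3 look.py blue 32
```

```text
Traceback (most recent call last):
  File "look.py", line 4, in <module>
    p=snapshot("wrist"); s=sense(); t=pl(s["tool_pos"]); print(s["time"],t,s["tcp_rot"].round(2),s["ft_force"].round(1),s["finger_gap"].round(1),s["grip_force"].round(0))
                                                                                                                        ^^^^^^^^^^^^^^^^^^^^^
AttributeError: 'float' object has no attribute 'round'
```

```bash
sed -i 's/s\["finger_gap"\].round(1),s\["grip_force"\].round(0)/round(s["finger_gap"],1),round(s["grip_force"])/' look.py; python3 look.py blue 32
```

```text
11.1667 [ -64.  -282.4   51.8] [-1.7993e+02  5.0000e-02  5.0000e+00] [0.6 0.5 0.9] 42.9 0
(array([323.5, 228.4]), 801) [ -60.4 -282.8   32. ] rel [  3.6  -0.4 -19.8]
(array([ 76.5, 232.5]), 817) [ -63.8 -128.3   32. ] rel [  0.2 154.1 -19.8]
```

Request:
{"fn": "play_rows", "kwargs": {
  "increments": [
    [0,[-1,0.4,10],0],
    [0,[0,0,14],0],
    [0,[0,0,9],0],
    [0,[0,0,4],0],
    [0,[0,0,0],0],
    [0,[0,0,0],0],
    [-1,[0,0,0],0],
    [-1,[0,0,0],0],
    [-1,[0,0,0],0],
    [-1,[0,0,0],0],
    [-1,[0,0,0],0],
    [-1,[0,0,0],0]
  ]
}}

```text
time: 12.17
tool_pos: [501.2, -303.7, 15.9]
tcp_rot: [179.9, -0.1, 5.0]
ft_force: [-0.8, 0.7, 5.4]
finger_gap: 15.9
grip_force: 49.4
```

```bash
python3 look.py blue 32
```

```text
12.2167 [ -64.8 -284.3   15.9] [ 1.7994e+02 -6.0000e-02  4.9700e+00] [ 0.8 -0.1  6.1] 15.9 49
(array([322., 252.]), 1304) [ -59.9 -283.9   32. ] rel [ 4.9  0.4 16.1]
(array([ 27.3, 255.6]), 889) [ -62.2 -136.3   32. ] rel [  2.6 148.   16.1]
```

Request:
{"fn": "play_rows", "kwargs": {
  "increments": [
    [-1,[0,0,-15],0],
    [-1,[0,0,-25],0],
    [-1,[0,0,-10],0],
    [-1,[5,-20,0],0],
    [-1,[5,-36,0],0],
    [-1,[5,-40,0],0],
    [-1,[5,-40,0],0],
    [-1,[0,-24,0],0],
    [-1,[0,-11.8,0],0],
    [-1,[0,0,0],0],
    [-1,[0,0,0],0],
    [-1,[0,0,0],0]
  ]
}}

```text
time: 13.22
tool_pos: [506.0, -131.5, 65.2]
tcp_rot: [180.0, -0.0, 4.9]
ft_force: [-0.1, -0.0, -2.0]
finger_gap: 15.8
grip_force: 49.1
```

```bash
python3 look.py blue 46
```

```text
13.2667 [ -45.7 -113.3   65.2] [ 1.7996e+02 -2.0000e-02  4.9100e+00] [ 0.1 -0.7 -1.2] 16.4 49
(array([322.9,  62. ]), 1104) [  53.3 -112.9   46. ] rel [ 99.    0.4 -19.2]
(array([322., 252.]), 1308) [ -57.6 -112.7   46. ] rel [-11.9   0.6 -19.2]
```

Request:
{"fn": "play_rows", "kwargs": {
  "increments": [
    [-1,[0,-0.6,15],0],
    [-1,[0,0,14],0],
    [-1,[0,0,7],0],
    [-1,[0,0,3],0],
    [-1,[0,0,0],0],
    [-1,[5,0,0],0],
    [-1,[8,0,0],0],
    [-1,[8,0,0],0],
    [-1,[8,0,0],0],
    [-1,[8,0,0],0],
    [-1,[8,0,0],0],
    [-1,[5,0,0],0]
  ]
}}

```text
time: 14.27
tool_pos: [556.9, -125.3, 26.2]
tcp_rot: [180.0, -0.0, 5.0]
ft_force: [-0.7, -0.2, -1.9]
finger_gap: 16.1
grip_force: 49.1
```

Request:
{"fn": "play_rows", "kwargs": {
  "increments": [
    [-1,[8,0,0],0],
    [-1,[7,0,0],0],
    [-1,[4,0,0],0],
    [-1,[0,0,0],0],
    [-1,[0,0,0],0]
  ]
}}

```text
time: 14.68
tool_pos: [574.5, -123.7, 25.9]
tcp_rot: [-180.0, 0.0, 5.0]
ft_force: [-0.4, 0.3, -1.5]
finger_gap: 15.7
grip_force: 49.1
```

```bash
python3 look.py blue 42
```

```text
14.7333 [  23.  -111.1   25.9] [-1.7999e+02  2.0000e-02  4.9800e+00] [-0.3 -0.1 -0.8] 15.9 49
(array([327.1, 207.9]), 1356) [  51.2 -113.    42. ] rel [28.2 -1.9 16.1]
(array([322., 252.]), 1301) [  28.1 -110.7   42. ] rel [ 5.1  0.4 16.1]
```

Request:
{"fn": "play_rows", "kwargs": {
  "increments": [
    [-1,[1.7,1.2,0],0],
    [-1,[0,0,0],0],
    [-1,[0,0,2],0],
    [-1,[0,0,2],0],
    [-1,[0,0,0],0],
    [-1,[0,0,0],0]
  ]
}}

```text
time: 15.23
tool_pos: [576.2, -124.9, 22.0]
tcp_rot: [180.0, 0.0, 5.0]
ft_force: [0.4, -0.7, -1.1]
finger_gap: 15.7
grip_force: 49.2
```

Request:
{"fn": "play_rows", "kwargs": {
  "increments": [
    [-0.1,[0,0,0],0],
    [-0.1,[0,0,0],0],
    [-0.1,[0,0,0],0],
    [-0.1,[0,0,0],0],
    [-0.1,[0,0,-12],0],
    [-0.1,[0,0,-30],0],
    [-0.1,[-10,0,-30],0],
    [-0.1,[-25,0,-8],0],
    [-0.1,[-15,0,0],0],
    [0,[0,0,0],0]
  ]
}}

```text
time: 16.07
tool_pos: [525.3, -129.6, 104.1]
tcp_rot: [179.9, -0.1, 4.9]
ft_force: [-1.2, 0.5, 0.2]
finger_gap: 42.6
grip_force: 0.0
```

```bash
python3 look.py blue 38 w6.png
python3 - <<'E'
from h import *
p=snapshot("top")
for c in ("blue","red","green"):
    print(c,[(b[1],w) for b in blobs(p,c,5) for w in [pl(at_z(p,*b[0],32))] if -450<w[1]<-50])
E
```

```text
16.1167 [ -25.4 -112.7  103.4] [ 1.7997e+02 -8.0000e-02  4.9300e+00] [ 0.9  0.6 -0.8] 42.7 0
(array([323., 106.]), 649) [  53.5 -112.9   38. ] rel [ 78.9  -0.2 -65.4]
(array([321.6, 143. ]), 453) [  27.5 -111.9   38. ] rel [ 52.9   0.8 -65.4]
(array([322.1, 250.5]), 431) [ -59.2 -112.6   38. ] rel [-33.8   0.1 -65.4]
blue [(41, array([ -71.1, -112.7,   32. ]))]
red [(40, array([ -64.4, -437.9,   32. ])), (27, array([-137. , -280.3,   32. ]))]
green [(17, array([-207.4, -397.2,   32. ])), (18, array([-208.8, -286.5,   32. ]))]
```

View pics/w6.png

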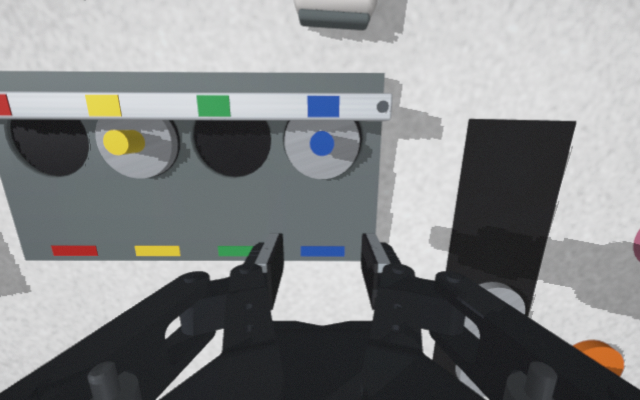

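The blue disc is seated (321,143), with the same appearance as yellow. Next is red.

Request:
{"fn": "play_rows", "kwargs": {
  "increments": [
    [0,[-10,15,0],0],
    [0,[-20,28,0],0],
    [0,[-22,32,0],0],
    [0,[-22,32,0],0],
    [0,[-22,32,0],0],
    [0,[-15,20,10],0],
    [0,[-5,8.5,15],0],
    [0,[0,0,15],0],
    [0,[0,0,10],0],
    [0,[0,0,0],0],
    [0,[0,0,0],0],
    [0,[0,0,0],0]
  ]
}}

```text
time: 17.17
tool_pos: [426.2, -305.9, 52.7]
tcp_rot: [180.0, -0.0, 5.0]
ft_force: [0.1, 0.2, -0.1]
finger_gap: 42.7
grip_force: 0.0
```

```bash
python3 look.py red 32
```

```text
17.2167 [-139.5 -280.4   53.1] [ 1.7995e+02 -6.0000e-02  5.0400e+00] [-0.8  0.1 -0.3] 42.5 0
(array([591.6, 108.5]), 1709) [ -63.8 -430.9   32. ] rel [  75.7 -150.5  -21.1]
(array([321.7, 227.3]), 788) [-135.5 -279.6   32. ] rel [  4.    0.8 -21.1]
```

Request:
{"fn": "play_rows", "kwargs": {
  "increments": [
    [0,[-0.7,-0.5,10],0],
    [0,[0,0,14],0],
    [0,[0,0,9],0],
    [0,[0,0,3.5],0],
    [0,[0,0,0],0],
    [0,[0,0,0],0],
    [-1,[0,0,0],0],
    [-1,[0,0,0],0],
    [-1,[0,0,0],0],
    [-1,[0,0,0],0],
    [-1,[0,0,0],0],
    [-1,[0,0,0],0]
  ]
}}

```text
time: 18.22
tool_pos: [425.2, -306.2, 16.5]
tcp_rot: [179.9, -0.1, 5.0]
ft_force: [0.1, 0.7, 5.2]
finger_gap: 15.9
grip_force: 49.1
```

```bash
python3 look.py red 32
```

```text
18.2667 [-140.7 -280.4   16.5] [ 1.7994e+02 -6.0000e-02  4.9700e+00] [-0.5  0.1  7. ] 15.8 49
(array([630.7, 105. ]), 591) [ -65.7 -414.5   32. ] rel [  75.  -134.1   15.5]
(array([322. , 249.9]), 1295) [-135. -280.   32.] rel [ 5.7  0.4 15.5]
```

Request:
{"fn": "play_rows", "kwargs": {
  "increments": [
    [-1,[0,0,-15],0],
    [-1,[0,0,-30],0],
    [-1,[5,-15,-5],0],
    [-1,[8,-32,0],0],
    [-1,[10,-38,0],0],
    [-1,[10,-38,0],0],
    [-1,[10,-38,0],0],
    [-1,[10,-38,0],0],
    [-1,[10,-38,0],0],
    [-1,[10,-38,0],0],
    [-1,[10,-38,0],0],
    [-1,[10,-38,0],0]
  ]
}}

```text
time: 19.27
tool_pos: [486.6, 54.0, 65.6]
tcp_rot: [180.0, -0.0, 5.0]
ft_force: [0.8, -0.1, -1.4]
finger_gap: 15.9
grip_force: 49.0
```

Request:
{"fn": "play_rows", "kwargs": {
  "increments": [
    [-1,[2.5,-28,0],0],
    [-1,[0,-14,0],0],
    [-1,[0,0,0],0],
    [-1,[0,0,0],0],
    [-1,[0,0,0],0]
  ]
}}

```text
time: 19.68
tool_pos: [485.5, 93.6, 65.4]
tcp_rot: [180.0, 0.0, 5.0]
ft_force: [0.6, -0.1, -1.8]
finger_gap: 16.1
grip_force: 49.1
```

```bash
python3 look.py red 46
```

```text
19.7333 [-47.1 112.5  65.4] [1.7998e+02 2.0000e-02 4.9300e+00] [-0.2  0.3 -1.1] 15.8 49
(array([324.8,  58.4]), 1136) [ 53.5 112.1  46. ] rel [100.6  -0.4 -19.4]
(array([322. , 249.9]), 1295) [-57.8 113.3  46. ] rel [-10.7   0.8 -19.4]
```

Request:
{"fn": "play_rows", "kwargs": {
  "increments": [
    [-1,[0,0.3,15],0],
    [-1,[0,0,14],0],
    [-1,[0,0,7],0],
    [-1,[0,0,2.8],0],
    [-1,[0,0,0],0],
    [-1,[5,0,0],0],
    [-1,[8,0,0],0],
    [-1,[8,0,0],0],
    [-1,[8,0,0],0],
    [-1,[8,0,0],0],
    [-1,[8,0,0],0],
    [-1,[8,0,0],0]
  ]
}}

```text
time: 20.73
tool_pos: [539.5, 98.5, 26.7]
tcp_rot: [180.0, -0.0, 5.0]
ft_force: [-0.2, -0.2, -2.1]
finger_gap: 16.0
grip_force: 49.1
```

Request:
{"fn": "play_rows", "kwargs": {
  "increments": [
    [-1,[8,0,0],0],
    [-1,[6,0,0],0],
    [-1,[3,0,0],0],
    [-1,[0,0,0],0],
    [-1,[0,0,0],0]
  ]
}}

```text
time: 21.15
tool_pos: [555.3, 99.9, 26.6]
tcp_rot: [-180.0, 0.0, 5.0]
ft_force: [-0.5, -0.4, -0.7]
finger_gap: 15.6
grip_force: 49.1
```

```bash
python3 look.py red 42
```

```text
21.2 [ 22.7 113.4  26.6] [-1.80e+02  4.00e-02  4.98e+00] [-0.5  0.2 -1.3] 15.2 49
(array([325.8, 206.1]), 1339) [ 51.5 112.1  42. ] rel [28.8 -1.3 15.4]
(array([322.1, 249.9]), 1278) [ 28.6 113.8  42. ] rel [ 5.9  0.4 15.4]
```

Request:
{"fn": "play_rows", "kwargs": {
  "increments": [
    [-1,[1.8,1,0],0],
    [-1,[0,0,0],0],
    [-1,[0,0,2],0],
    [-1,[0,0,2.2],0],
    [-1,[0,0,0],0],
    [-1,[0,0,0],0]
  ]
}}

```text
time: 21.7
tool_pos: [557.4, 99.0, 22.6]
tcp_rot: [180.0, -0.0, 5.0]
ft_force: [1.0, 0.1, -0.8]
finger_gap: 15.9
grip_force: 49.2
```

Request:
{"fn": "play_rows", "kwargs": {
  "increments": [
    [-0.1,[0,0,0],0],
    [-0.1,[0,0,0],0],
    [-0.1,[0,0,0],0],
    [-0.1,[0,0,0],0],
    [-0.1,[0,0,-12],0],
    [-0.1,[0,0,-30],0],
    [-0.1,[-10,0,-30],0],
    [-0.1,[-25,0,-8],0],
    [-0.1,[-15,0,0],0],
    [0,[0,0,0],0]
  ]
}}

```text
time: 22.53
tool_pos: [506.3, 94.8, 104.3]
tcp_rot: [-180.0, -0.1, 5.0]
ft_force: [-1.1, -0.3, -0.6]
finger_gap: 42.6
grip_force: 0.0
```

```bash
python3 look.py red 38
python3 - <<'E'
from h import *
p=snapshot("top")
for c in ("yellow","blue","red","green"):
    print(c,[(b[1],w) for b in blobs(p,c,5) for w in [pl(at_z(p,*b[0],32))] if -450<w[1]<150])
E
```

```text
22.5833 [-25.5 112.3 103.8] [ 1.80e+02 -8.00e-02  4.98e+00] [ 0.6 -0.7  0.6] 42.6 0
(array([323.2, 105.4]), 615) [ 53.8 112.3  38. ] rel [ 79.3   0.  -65.8]
(array([322.3, 141.4]), 453) [ 28.5 112.8  38. ] rel [ 54.    0.5 -65.8]
(array([ 48.1, 193.6]), 198) [-12.1 325.7  38. ] rel [ 13.4 213.4 -65.8]
(array([322.5, 250.5]), 437) [-59.5 112.3  38. ] rel [-34.    0.  -65.8]
yellow [(10, array([55.8, 35.8, 32. ])), (20, array([28.5, 36.4, 32. ])), (28, array([-70.6,  33.5,  32. ]))]
blue [(51, array([237.4,  31.6,  32. ])), (22, array([  56. , -115.3,   32. ])), (26, array([  28.6, -113.9,   32. ])), (41, array([ -71.1, -112.7,   32. ]))]
red [(41, array([ -64.4, -437.9,   32. ]))]
green [(11, array([ 55.8, -38.6,  32. ])), (21, array([-71.1, -40.9,  32. ])), (16, array([-207.4, -397.5,   32. ])), (18, array([-208.8, -286.5,   32. ]))]
```

Request:
{"fn": "play_rows", "kwargs": {
  "increments": [
    [0,[-8,15,0],0],
    [0,[-14,28,0],0],
    [0,[-17,36,0],0],
    [0,[-17,36,0],0],
    [0,[-17,36,0],0],
    [0,[-17,36,0],0],
    [0,[-17,36,0],0],
    [0,[-17,36,0],0],
    [0,[-17,36,0],0],
    [0,[-17,36,0],0],
    [0,[-17,36,0],0],
    [0,[-13.5,22,0],0]
  ]
}}

```text
time: 23.63
tool_pos: [352.6, -313.0, 103.0]
tcp_rot: [179.9, -0.0, 4.9]
ft_force: [0.9, -0.5, 0.1]
finger_gap: 42.3
grip_force: 0.0
```

Request:
{"fn": "play_rows", "kwargs": {
  "increments": [
    [0,[0,10,10],0],
    [0,[0,0,20],0],
    [0,[0,0,15],0],
    [0,[0,0,5],0],
    [0,[0,0,0],0],
    [0,[0,0,0],0],
    [0,[0,0,0],0]
  ]
}}

```text
time: 24.22
tool_pos: [355.1, -319.7, 53.6]
tcp_rot: [179.9, -0.1, 5.0]
ft_force: [-0.4, 0.1, -0.8]
finger_gap: 42.8
grip_force: 0.0
```

```bash
python3 look.py green 32
```

```text
24.2667 [-211.7 -288.    53.8] [ 1.7991e+02 -6.0000e-02  5.0000e+00] [-0.1  0.4 -0.7] 42.5 0
(array([489.5, 222.7]), 945) [-204.4 -393.    32. ] rel [   7.3 -105.   -21.8]
(array([319.8, 226.1]), 745) [-207.  -286.1   32. ] rel [  4.7   1.9 -21.8]
```

Request:
{"fn": "play_rows", "kwargs": {
  "increments": [
    [0,[0,-1.7,10],0],
    [0,[0,0,14],0],
    [0,[0,0,9],0],
    [0,[0,0,4],0],
    [0,[0,0,0],0],
    [0,[0,0,0],0],
    [-1,[0,0,0],0],
    [-1,[0,0,0],0],
    [-1,[0,0,0],0],
    [-1,[0,0,0],0],
    [-1,[0,0,0],0],
    [-1,[0,0,0],0]
  ]
}}

```text
time: 25.27
tool_pos: [354.7, -318.0, 16.5]
tcp_rot: [179.9, -0.0, 5.0]
ft_force: [-1.2, 0.2, 5.7]
finger_gap: 15.7
grip_force: 48.9
```

```bash
python3 look.py green 32
```

```text
25.3167 [-212.  -286.2   16.5] [ 1.7993e+02 -5.0000e-02  4.9700e+00] [-0.7  1.7  6.8] 15.7 49
(array([533.6, 245.7]), 1713) [-203.6 -391.5   32. ] rel [   8.4 -105.3   15.5]
(array([322. , 250.5]), 1261) [-206.6 -285.8   32. ] rel [ 5.4  0.4 15.5]
```

Request:
{"fn": "play_rows", "kwargs": {
  "increments": [
    [-1,[0,0,-15],0],
    [-1,[0,0,-30],0],
    [-1,[8,-12,-5],0],
    [-1,[18,-27,0],0],
    [-1,[22,-33,0],0],
    [-1,[22,-33,0],0],
    [-1,[22,-33,0],0],
    [-1,[22,-33,0],0],
    [-1,[22,-33,0],0],
    [-1,[20,-28,0],0],
    [-1,[10,-16.7,0],0],
    [-1,[0,0,0],0]
  ]
}}

```text
time: 26.32
tool_pos: [499.3, -51.7, 65.6]
tcp_rot: [-179.9, -0.1, 5.2]
ft_force: [-0.1, -0.3, -1.6]
finger_gap: 16.0
grip_force: 49.1
```

Request:
{"fn": "play_rows", "kwargs": {
  "increments": [
    [-1,[0,0,0],0],
    [-1,[0,0,0],0],
    [-1,[0,0,0],0]
  ]
}}

```text
time: 26.57
tool_pos: [497.4, -56.1, 65.4]
tcp_rot: [180.0, 0.0, 4.9]
ft_force: [-1.0, 0.5, -0.5]
finger_gap: 16.0
grip_force: 49.1
```

```bash
python3 look.py green 46
```

```text
26.6167 [-47.8 -37.4  65.4] [1.7999e+02 3.0000e-02 4.8900e+00] [ 0.8  0.1 -1.2] 15.9 49
(array([324.3,  57.4]), 1109) [ 53.3 -37.9  46. ] rel [101.1  -0.5 -19.4]
(array([322. , 250.5]), 1260) [-58.9 -36.9  46. ] rel [-11.1   0.5 -19.4]
```

Request:
{"fn": "play_rows", "kwargs": {
  "increments": [
    [-1,[0,0.4,15],0],
    [-1,[0,0,14],0],
    [-1,[0,0,7],0],
    [-1,[0,0,2.8],0],
    [-1,[0,0,0],0],
    [-1,[5,0,0],0],
    [-1,[8,0,0],0],
    [-1,[8,0,0],0],
    [-1,[8,0,0],0],
    [-1,[8,0,0],0],
    [-1,[8,0,0],0],
    [-1,[8,0,0],0]
  ]
}}

```text
time: 27.62
tool_pos: [551.8, -50.9, 26.7]
tcp_rot: [-180.0, 0.0, 5.0]
ft_force: [0.9, 0.0, -1.1]
finger_gap: 16.0
grip_force: 49.0
```

Request:
{"fn": "play_rows", "kwargs": {
  "increments": [
    [-1,[8,0,0],0],
    [-1,[7,0,0],0],
    [-1,[3,0,0],0],
    [-1,[0,0,0],0],
    [-1,[0,0,0],0]
  ]
}}

```text
time: 28.03
tool_pos: [568.7, -49.5, 26.6]
tcp_rot: [-180.0, 0.0, 5.0]
ft_force: [-0.2, 0.6, -2.2]
finger_gap: 15.8
grip_force: 49.0
```

```bash
python3 look.py green 42
```

```text
28.0833 [ 23.5 -36.6  26.6] [-1.7999e+02  3.0000e-02  4.9800e+00] [ 0.  -0.8 -0.8] 16.0 49
(array([326.1, 208.3]), 1273) [ 51.2 -38.1  42. ] rel [27.7 -1.5 15.4]
(array([322. , 250.5]), 1252) [ 29.1 -36.2  42. ] rel [ 5.6  0.4 15.4]
```

Request:
{"fn": "play_rows", "kwargs": {
  "increments": [
    [-1,[1.2,1.1,0],0],
    [-1,[0,0,0],0],
    [-1,[0,0,2],0],
    [-1,[0,0,2.2],0],
    [-1,[0,0,0],0],
    [-1,[0,0,0],0]
  ]
}}

```text
time: 28.58
tool_pos: [570.1, -50.6, 22.6]
tcp_rot: [180.0, -0.0, 5.0]
ft_force: [-0.0, 0.6, -0.6]
finger_gap: 15.6
grip_force: 49.1
```

Request:
{"fn": "play_rows", "kwargs": {
  "increments": [
    [-0.1,[0,0,0],0],
    [-0.1,[0,0,0],0],
    [-0.1,[0,0,0],0],
    [-0.1,[0,0,0],0],
    [-0.1,[0,0,-12],0],
    [-0.1,[0,0,-30],0],
    [-0.1,[-10,0,-30],0],
    [-0.1,[-25,0,-30],0],
    [0,[-35,0,-30],0],
    [0,[-20,0,-10],0],
    [0,[0,0,0],0]
  ]
}}

```text
time: 29.5
tool_pos: [483.3, -58.6, 166.4]
tcp_rot: [179.9, -0.3, 5.0]
ft_force: [-1.2, 0.4, -0.3]
finger_gap: 42.7
grip_force: 0.0
```

```bash
python3 look.py green 38 w7.png
```

```text
29.55 [-61.3 -38.4 164.8] [179.91  -0.27   4.94] [ 0.3 -0.1 -0.3] 42.7 0
(array([322.,  68.]), 345) [ 54.7 -38.   38. ] rel [ 116.     0.4 -126.8]
(array([321.2,  99.3]), 285) [ 28.1 -37.3  38. ] rel [  89.4    1.1 -126.8]
(array([321.4, 196.5]), 285) [-64.6 -37.7  38. ] rel [  -3.3    0.7 -126.8]
(array([622.9, 310. ]), 367) [-195.8 -378.5   38. ] rel [-134.5 -340.1 -126.8]
```

View pics/w7.png

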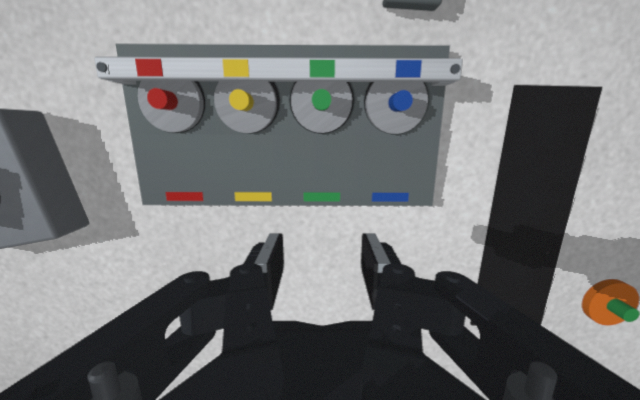

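All four discs lie in their own pockets: red (158,99), yellow (239,100), green (321,99), blue (400,100). Next is the dial.

Request:
{"fn": "play_rows", "kwargs": {
  "increments": [
    [0,[3,-18,-9],0],
    [0,[3,-33,-10],0],
    [0,[3,-37,-10],0],
    [0,[3,-37,-10],0],
    [0,[3,-37,-10],0],
    [0,[3,-37,-10],0],
    [0,[3,-37,-10],0],
    [0,[3,-37,-10],0],
    [0,[3,-33,-6],0],
    [0,[0,-22,0],0],
    [0,[0,-15,0],0],
    [0,[0,0,0],0]
  ]
}}

```text
time: 30.55
tool_pos: [480.4, 289.3, 245.9]
tcp_rot: [-180.0, 0.1, 5.2]
ft_force: [0.2, 0.4, 0.3]
finger_gap: 42.8
grip_force: 0.0
```

Run:
```python
from h import *
p=snapshot("wrist"); s=sense(); print(s["time"],s["tool_pos"],s["tcp_rot"],s["joint_pos"]); cv2.imwrite("pics/w8.png",p["color"][:,:,::-1])
for q in ("selector","dial_grip","dial_pointer"):
    for r in pinpoint(q,p)[:2]:
        w=world(p,r["xyz"]); print(q,round(r["p"],2),w.round(1),proj(p,w).round(0))
print([(b,at_z(p,*b[0],45).round(1)) for b in blobs(p,"red")])
```

```text
30.6 [480.57413463 287.6732903  245.80067946] [1.79983637e+02 7.89367439e-02 5.12613959e+00] [2.56519045e+01 1.04296498e+00 9.05062025e+01 1.23575492e-02
 8.85304952e+01 1.10525428e+02]
selector 0.74 [463.2 287.2   2.4] [323. 186.]
dial_grip 0.94 [463.  282.2  70.6] [327. 199.]
dial_pointer 0.9 [431.7 289.3  85.4] [319. 227.]
[((array([491.2, 106.1]), 197), array([585.8, 100. ,  45. ])), ((array([480.3, 127.8]), 279), array([560.4, 106.8,  45. ])), ((array([316.2, 159.1]), 63), array([505.4, 299.5,  45. ])), ((array([463.5, 200.8]), 189), array([469.4, 106.6,  45. ]))]
```

View pics/w8.png

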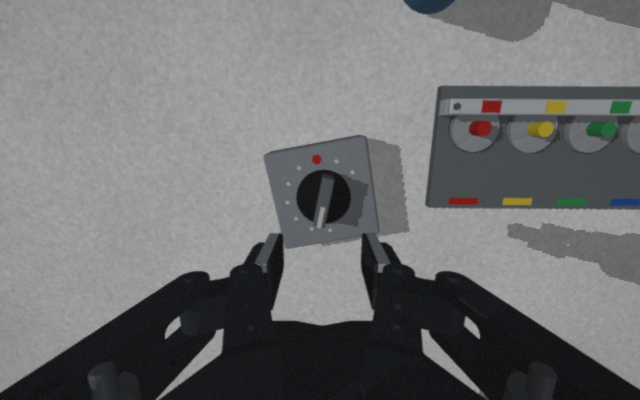

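Run:
```python
from h import *
p=snapshot("wrist")
g=cv2.cvtColor(p["color"],cv2.COLOR_RGB2GRAY)
c=cv2.resize(p["color"][125:260,255:395],None,fx=5,fy=4.4,interpolation=cv2.INTER_CUBIC); cv2.imwrite("pics/w9.png",cv2.resize(p["color"][130:255,260:385],None,fx=4,fy=4,interpolation=cv2.INTER_CUBIC)[:,:,::-1])
d=[]
th=cv2.morphologyEx(g,cv2.MORPH_TOPHAT,np.ones((9,9)))
n,l,st,cc=cv2.connectedComponentsWithStats((th>45).astype(np.uint8))
for i in range(1,n):
    u,v=cc[i]
    if 270<u<380 and 140<v<245 and 3<=st[i,4]<60:
        w=at_z(p,u,v,45); d.append(w[:2]); print(cc[i].round(1),st[i,4],w.round(1))
```

```text
[332.5 160.5] 4 [506.3 275.   45. ]
[295.3 167.7] 3 [493.4 320.3  45. ]
[348.2 172. ] 4 [493.7 253.9  45. ]
[284.5 183.5] 4 [472.1 332.7  45. ]
[283.7 202.3] 3 [447.3 332.5  45. ]
[292.5 218.5] 4 [426.4 319.8  45. ]
```

View pics/w9.png

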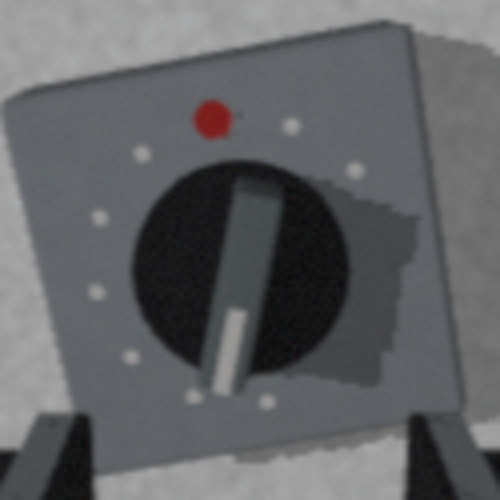

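The close view shows the pointer at the dot one step clockwise of position 0, i.e. position 1. The fitted dot circle has its centre at (460,287), with position 1 at 165° and the red dot at 15°. That is five clicks clockwise. I'll turn the tool to yaw 165°.

Request:
{"fn": "play_rows", "kwargs": {
  "increments": [
    [0,[0,0,0],-0.08],
    [0,[0,0,0],-0.124],
    [0,[0,0,0],-0.124],
    [0,[0,0,0],-0.124],
    [0,[0,0,0],-0.124],
    [0,[0,0,0],-0.124],
    [0,[0,0,0],-0.124],
    [0,[0,0,0],-0.124],
    [0,[0,0,0],-0.124],
    [0,[0,0,0],-0.124],
    [0,[0,0,0],-0.124],
    [0,[0,0,0],-0.124]
  ]
}}

```text
time: 31.8
tool_pos: [481.3, 284.9, 246.7]
tcp_rot: [180.0, 0.0, 88.0]
ft_force: [0.9, 0.2, -0.2]
finger_gap: 42.8
grip_force: 0.0
```

Request:
{"fn": "play_rows", "kwargs": {
  "increments": [
    [0,[0,0,0],-0.124],
    [0,[0,0,0],-0.124],
    [0,[0,0,0],-0.124],
    [0,[0,0,0],-0.124],
    [0,[0,0,0],-0.124],
    [0,[0,0,0],-0.124],
    [0,[0,0,0],-0.124],
    [0,[0,0,0],-0.124],
    [0,[0,0,0],-0.124],
    [0,[0,0,0],-0.124],
    [0,[0,0,0],-0.104],
    [0,[0,0,0],0]
  ]
}}

```text
time: 32.8
tool_pos: [481.3, 285.0, 246.7]
tcp_rot: [-180.0, 0.0, 164.9]
ft_force: [0.2, 0.6, -0.4]
finger_gap: 43.0
grip_force: 0.0
```

```bash
cat > dl.py <<'E'
from h import *
import sys
p=snapshot("wrist"); s=sense(); t=s["tool_pos"]; y=np.radians(s["tcp_rot"][2])
print(s["time"],t.round(1),s["tcp_rot"].round(2),s["joint_pos"].round(1)[[0,5]],s["ft_force"].round(1),s["wrist_torque"].round(2),round(s["finger_gap"],1))
d=np.array([460.5,286.8])-t[:2]; X=np.array([np.cos(y),np.sin(y)]); Y=np.array([np.sin(y),-np.cos(y)])
print("tool dx,dy to dial",(d@X).round(1),(d@Y).round(1))
for q in ("dial_grip","dial_pointer"):
    for r in pinpoint(q,p)[:1]:
        w=world(p,r["xyz"]); print(q,round(r["p"],2),w.round(1),proj(p,w).round(0))
if len(sys.argv)>1: cv2.imwrite("pics/"+sys.argv[1],p["color"][:,:,::-1])
E
python3 dl.py
```

```text
32.85 [481.2 285.1 246.8] [-1.8000e+02  1.0000e-02  1.6453e+02] [ 25.4 -49.1] [ 1.1  0.4 -0. ] [ 0.01 -0.01  0.05] 42.8
tool dx,dy to dial 20.4 -3.9
dial_grip 0.95 [464.  287.8  71.3] [320. 169.]
dial_pointer 0.6 [431.5 291.2  83.7] [315. 141.]
```

Request:
{"fn": "play_rows", "kwargs": {
  "increments": [
    [0,[10,-2,15],0],
    [0,[10,-2,25],0],
    [0,[0,0,25],0],
    [0,[0,0,25],0],
    [0,[0,0,25],0],
    [0,[0,0,15],0],
    [0,[0,0,10],0],
    [0,[0,0,5],0],
    [0,[0,0,0],0],
    [0,[0,0,0],0]
  ]
}}

```text
time: 33.78
tool_pos: [461.2, 287.7, 102.6]
tcp_rot: [180.0, 0.1, 164.7]
ft_force: [0.3, 1.0, -0.0]
finger_gap: 42.8
grip_force: 0.0
```

```bash
python3 dl.py w10.png
```

```text
33.8333 [461.5 287.8 103.1] [1.7992e+02 9.0000e-02 1.6468e+02] [ 26.6 -48.1] [-0.3  1.1 -0.5] [-0.02  0.03  0.02] 42.4
tool dx,dy to dial 0.7 -1.3
dial_grip 0.7 [463.4 283.3  69.1] [316. 230.]
dial_pointer 0.88 [429.8 291.9  79.5] [314. 183.]
```

View pics/w10.png

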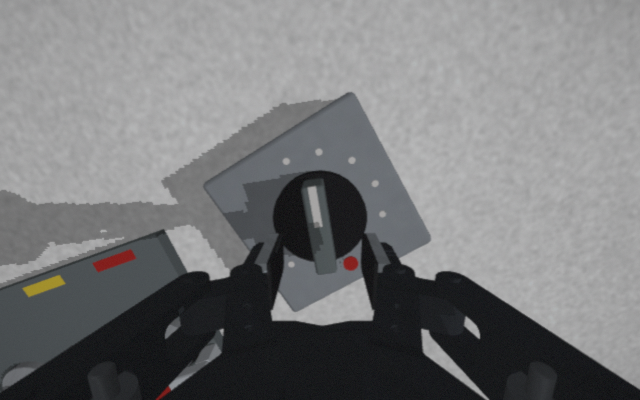

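Request:
{"fn": "play_rows", "kwargs": {
  "increments": [
    [0,[0.7,-1.2,10],0],
    [0,[0,0,15],0],
    [0,[0,0,12],0],
    [0,[0,0,5],0],
    [0,[0,0,0],0],
    [0,[0,0,0],0],
    [-1,[0,0,0],0],
    [-1,[0,0,0],0],
    [-1,[0,0,0],0],
    [-1,[0,0,0],0],
    [-1,[0,0,0],0],
    [-1,[0,0,0],0]
  ],
  "force": 40
}}

```text
time: 34.93
tool_pos: [459.9, 286.4, 60.6]
tcp_rot: [180.0, 0.0, 164.7]
ft_force: [-3.4, -3.4, 6.5]
finger_gap: 13.4
grip_force: 40.1
```

```bash
python3 dl.py w11.png
```

```text
34.9833 [459.9 286.4  60.6] [1.7999e+02 4.0000e-02 1.6471e+02] [ 26.5 -48.2] [-2.2 -4.   5.9] [-0.54  0.38 -0.03] 13.2
tool dx,dy to dial -0.4 0.5
dial_grip 0.59 [464.9 284.   69.7] [319. 262.]
dial_pointer 0.76 [430.7 296.2  81.4] [325. 203.]
```

Request:
{"fn": "play_rows", "kwargs": {
  "increments": [
    [-1,[0,0,0],0.0873],
    [-1,[0,0,0],0.0873],
    [-1,[0,0,0],0.0873],
    [-1,[0,0,0],0.0873],
    [-1,[0,0,0],0.0873],
    [-1,[0,0,0],0.0873],
    [-1,[0,0,0],0],
    [-1,[0,0,0],0]
  ],
  "force": 60
}}

```text
time: 35.75
tool_pos: [460.0, 286.4, 60.6]
tcp_rot: [180.0, 0.0, 134.7]
ft_force: [-3.1, -2.7, 6.1]
finger_gap: 12.7
grip_force: 62.5
```

```bash
python3 dl.py
```

```text
35.8 [460.  286.4  60.7] [1.7997e+02 4.0000e-02 1.3470e+02] [ 26.5 -18.2] [-2.7 -2.6  6.2] [-0.58  0.41 -0.06] 12.8
tool dx,dy to dial -0.1 0.6
dial_grip 0.57 [463.7 284.4  70. ] [323. 261.]
dial_pointer 0.96 [439.3 310.   82.9] [325. 204.]
```

Working well; pointer moved from about 165° to 135° (position 2). I'll do two more clicks, then check.

Request:
{"fn": "play_rows", "kwargs": {
  "increments": [
    [-1,[0,0,0],0.1047],
    [-1,[0,0,0],0.1047],
    [-1,[0,0,0],0.1047],
    [-1,[0,0,0],0.1047],
    [-1,[0,0,0],0.1048],
    [-1,[0,0,0],0],
    [-1,[0,0,0],0.1047],
    [-1,[0,0,0],0.1047],
    [-1,[0,0,0],0.1047],
    [-1,[0,0,0],0.1047],
    [-1,[0,0,0],0.1048],
    [-1,[0,0,0],0]
  ]
}}

```text
time: 36.9
tool_pos: [460.1, 286.4, 60.6]
tcp_rot: [179.9, -0.0, 74.3]
ft_force: [-1.1, -2.7, 5.7]
finger_gap: 13.0
grip_force: 62.4
```

```bash
python3 dl.py
```

```text
36.95 [460.1 286.4  60.6] [ 1.7994e+02 -2.0000e-02  7.4600e+01] [26.5 41.9] [-2.6 -2.2  6.8] [-0.69  0.38  0.02] 12.9
tool dx,dy to dial 0.5 0.3
dial_grip 0.89 [467.4 285.2  70.7] [335. 254.]
dial_pointer 0.97 [471.8 316.8  84. ] [328. 203.]
```

Request:
{"fn": "play_rows", "kwargs": {
  "increments": [
    [-1,[0,0,0],0.1047],
    [-1,[0,0,0],0.1047],
    [-1,[0,0,0],0.1047],
    [-1,[0,0,0],0.1047],
    [-1,[0,0,0],0.1048],
    [-1,[0,0,0],0],
    [-1,[0,0,0],0.1047],
    [-1,[0,0,0],0.1047],
    [-1,[0,0,0],0.1047],
    [-1,[0,0,0],0.1047],
    [-1,[0,0,0],0.1],
    [-1,[0,0,0],0]
  ]
}}

```text
time: 38.05
tool_pos: [460.2, 286.3, 60.7]
tcp_rot: [180.0, -0.1, 14.6]
ft_force: [-0.5, -3.6, 6.1]
finger_gap: 12.6
grip_force: 62.4
```

Request:
{"fn": "play_rows", "kwargs": {
  "increments": [
    [-1,[0,0,0],0],
    [-1,[0,0,0],0],
    [-1,[0,0,0],0]
  ]
}}

```text
time: 38.3
tool_pos: [460.2, 286.3, 60.6]
tcp_rot: [180.0, -0.1, 15.0]
ft_force: [-1.2, -3.1, 5.7]
finger_gap: 12.3
grip_force: 62.4
```

```bash
python3 dl.py w12.png
```

```text
38.35 [460.2 286.3  60.6] [ 1.7998e+02 -6.0000e-02  1.4960e+01] [ 26.5 101.5] [-1.3 -3.7  5.6] [-0.65  0.45  0.06] 12.8
tool dx,dy to dial 0.4 -0.4
dial_grip 0.68 [464.  284.2  70.7] [328. 250.]
dial_pointer 0.7 [489.9 294.4  82.7] [322. 206.]
```

View pics/w12.png

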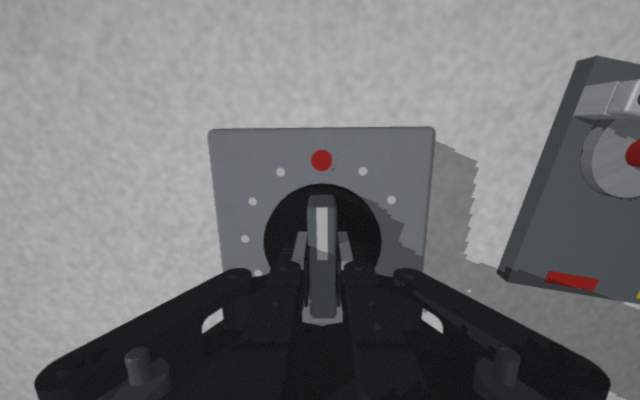

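The pointer (321,208–258) stands right at the red dot (321,160). Now I'll release and rise.

Request:
{"fn": "play_rows", "kwargs": {
  "increments": [
    [0,[0,0,0],0],
    [0,[0,0,0],0],
    [0,[0,0,0],0],
    [0,[0,0,0],0],
    [0,[0,0,-10],0],
    [0,[0,0,-30],0],
    [0,[0,0,-30],0],
    [0,[0,0,-30],0],
    [0,[0,0,-30],0],
    [0,[0,0,-20],0],
    [0,[0,0,0],0],
    [0,[0,0,0],0]
  ]
}}

```text
time: 39.45
tool_pos: [460.6, 287.1, 212.3]
tcp_rot: [-179.9, -0.2, 15.0]
ft_force: [-0.4, -0.9, -1.1]
finger_gap: 42.9
grip_force: 0.0
```

```bash
python3 dl.py w13.png
python3 - <<'E'
from h import *
p=snapshot("wrist"); q=snapshot("top")
a=cv2.resize(p["color"][110:280,230:570],(800,400)); b=cv2.resize(q["color"][160:280,160:480],(800,200),interpolation=cv2.INTER_CUBIC)
cv2.imwrite("pics/w14.png",np.vstack([a,b])[:,:,::-1])
p=snapshot("top")
for c in ("yellow","blue","red","green"):
    print(c,[(b[1],w) for b in blobs(p,c,5) for w in [pl(at_z(p,*b[0],38))] if -150<w[1]<150])
E
```

```text
39.5 [459.7 286.6 210.3] [-1.7998e+02 -7.0000e-02  1.4980e+01] [ 26.5 101.5] [ 0.8  0.2 -0.7] [-0.03 -0.03 -0.01] 42.9
tool dx,dy to dial 0.8 0.0
dial_grip 0.84 [461.7 282.3  68. ] [327. 191.]
dial_pointer 0.88 [489.4 297.7  80.8] [320. 163.]
yellow [(10, array([54.8, 35.5, 38. ])), (20, array([27.5, 36.1, 38. ])), (26, array([-71.2,  34. ,  38. ]))]
blue [(52, array([235.4,  31.3,  38. ])), (22, array([  54.9, -114.8,   38. ])), (26, array([  27.6, -113.5,   38. ])), (42, array([ -71.5, -112. ,   38. ]))]
red [(19, array([ 55.5, 112.2,  38. ])), (26, array([ 28.2, 110.3,  38. ])), (37, array([-71.3, 107.4,  38. ]))]
green [(10, array([ 55. , -38.9,  38. ])), (14, array([ 27.4, -39.4,  38. ])), (15, array([-71.5, -40.8,  38. ]))]
```

View pics/w14.png

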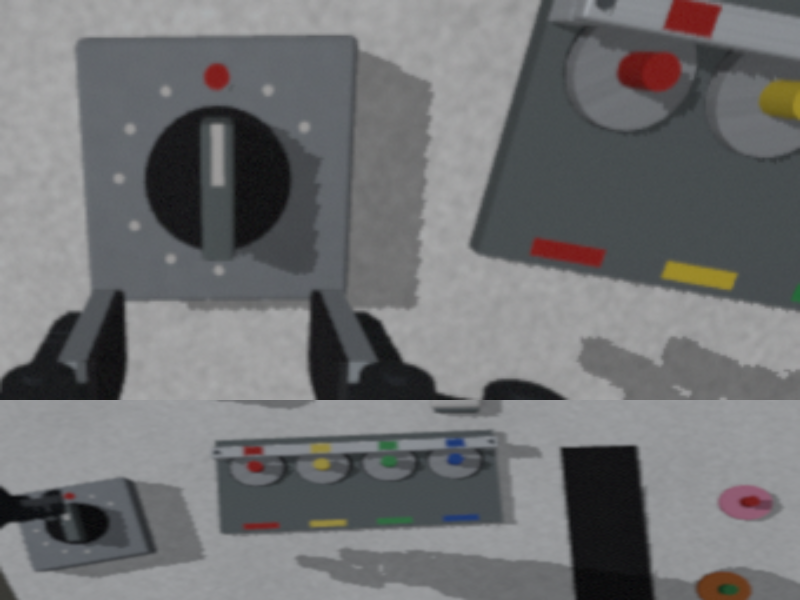

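The pointer is at the red dot (217,76 in the crop), all four discs are seated in their own pockets, and the look-alikes haven't moved. Handing in.

```bash
python3 -c "
from bench import *
print(hand_in())"
```

```text
the job is handed in; nothing more can be done
None
```

The job is handed in: all four discs lie flat in the pockets of their own colour, and the dial was clicked clockwise five steps to the red dot without going past it; the hand-in returned no verdict.

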